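Line up the spring barrels by size on the rack

ROBOT

A 6-joint arm with a two-finger parallel gripper is mounted at the origin on the work surface. World frame = base frame: x ahead of the robot, y to its left, z up, the work surface at z = 0. Lengths are in m, angles in rad, forces in N, time in s.
With the tool pointing down it reaches from about 0.35 to 0.975 m from the base axis. Payload 4.9 kg.
Tool frame: the origin (TCP) lies midway between the tips of the shut fingers; the grasp point (between the pads) lies 19 mm behind it; z points along the fingers, y is the line along which they close (so a half turn about z gives the same grasp; the last joint's range is limited). The gripper opens to 85 mm and grips with 20 to 120 N. Pads are 22 mm wide; open, the fingers measure 114 mm over their backs; the gripper's body (76 mm by 85 mm) begins 54 mm behind the grasp point. The pads swing forward as they close: fully open they stand 13 mm farther back than shut.
Start: joints at [1.17, 0.053, 1.613, -0, 1.476, -0.119], TCP at [0.174, 0.6, 0.197] pointing down, gripper open.
Joint ranges: [-3.01, 3.01], [-1.01, 2.22], [0.06, 2.58], [-1.02, 4.17], [0.09, 2.62], [-3.14, 3.14]. Speed limits (rad/s): [2.57, 2.57, 3.14, 3.14, 3.14, 3.14].

INTERFACE

Orientations are given as a unit quaternion [w, x, y, z].
In Python, from plant import * gives the robot as it stands.
- The arm moves only by the tool jog_arm, never from a script. Its argument "targets" is a list of rows, each a list of 3 entries, a list of its own where there are three numbers: the shift along the tool's x, y, z in units of 25 mm (1.0 is 25 mm), then the turn, a rotation vector about the tool's x, y, z in units of 8 degrees (1.0 is 8 degrees), then the opening in per cent of the stroke, from 0 (shut) to 100 (fully open). A call has 1 to 8 rows; each row is the pose to reach, as a shift and turn from the pose commanded when the call began, along the tool's axes at that moment; what a row does not reach only later rows make up. A row lasts 1/8 s, in which the tool goes at most 62.5 mm and 10.7 degrees, less where a joint would pass 70% of its speed; a pose out of reach is approached as far as the arm can. A call with a gripper value outside its range is refused whole. The fingers move at their own pace and stop on an object; the grip force is fixed at half the most. Time passes only in rows, so rows that repeat a pose let the fingers close. It gives the time, the measured TCP pose, the force, the opening and the grip force at its end, in the units of the state.
- state(): the state, without advancing time (a new reading comes with each control period).
- grab_frame(name): name is "scene" or "top" or "wrist"; returns (picture, depth): 384x512x3 uint8, red, green, blue; 384x512 float32, m along the optical axis (not along the pixel's ray), 0 where there is no reading.
- camera_params(name): a dict with "fovy" (degrees; the focal length in pixels is half the picture's height over the tangent of half this angle, whatever the lens; pixels are square), "cx", "cy" (the principal point, pixels), "rvec" (rotation vector, rad) and "tvec" (3), from world to camera coordinates, as OpenCV has them; the wrist camera has in their place "hand_eye" (4x4, takes a point from camera to tool coordinates, whose origin is the TCP and whose axes are the flange's). Camera axes: x right, y down, z forward; pixel columns grow to the right and rows downward; lengths in m; the calibration is good to about 2 mm. A picture is of the moment at which its call begins: read the wrist's pose just before it. camera_params takes no time and is no camera call.
- job_done(): hands the job in; it is judged then, once.
The state is a dict: "time": time; "joint_pos": joint angles; "joint_vel": joint speeds; "joint_efforts": joint torques, N m; "tool_pos": TCP position; "tool_rot": TCP orientation; "contact_force": force on the tool from outside, world axes, zero at the start; "ft_torque": the same for the moment, N m; "gripper_width": opening from 0.0 (shut) to 1.0 (fully open); "grasp_force": force on a finger pad.
Only numpy, scipy, OpenCV 4.12 (cv2) and the standard library are available. Lean on these libraries where they do the work, as an engineer would, in place of code of your own. Each camera call takes 0.05 s, during which the arm holds its last target. There are 200 camera calls.

TASK

The clock's four brass spring barrels are scattered over the bench. Stand them upright on the wooden rack, one centred on each green pad, in order of size: the largest on the pad next to the red block, then smaller and smaller away from it.

Things in the scene. Friction and masses are not known exactly. Their poses are not given: they have to be found in the camera images.
- barrel_a: The largest of four brass spring barrels: an upright drum 52 mm in diameter, top 42 mm above its underside, on a toothed foot flange 60 mm across, 4 mm thick; a 9 mm steel arbor stub stands 6 mm above the top. Starts upright on the bench on the robot's right, at least 25 mm clear all round. Origin: centre of the underside; z up; yaw means nothing. Under 0.5 kg.
- barrel_b: The second largest of four brass spring barrels: an upright drum 44 mm in diameter, top 38 mm above its underside, on a toothed foot flange 52 mm across, 4 mm thick; a 9 mm steel arbor stub stands 6 mm above the top. Starts upright on the bench on the robot's right, at least 25 mm clear all round. Origin: centre of the underside; z up; yaw means nothing. Under 0.5 kg.
- barrel_c: The third largest of four brass spring barrels: an upright drum 36 mm in diameter, top 34 mm above its underside, on a toothed foot flange 44 mm across, 4 mm thick; a 9 mm steel arbor stub stands 6 mm above the top. Starts upright on the bench on the robot's right, at least 25 mm clear all round. Origin: centre of the underside; z up; yaw means nothing. Under 0.5 kg.
- barrel_d: The smallest of four brass spring barrels: an upright drum 28 mm in diameter, top 30 mm above its underside, on a toothed foot flange 36 mm across, 4 mm thick; a 9 mm steel arbor stub stands 6 mm above the top. Starts upright on the bench on the robot's right, at least 25 mm clear all round. Origin: centre of the underside; z up; yaw means nothing. Under 0.5 kg.
- rack: Light wooden board 100 x 340 mm, 12 mm thick, fixed on the bench on the robot's left, turned any way. Origin: centre of its underside; its own y runs along its length, towards the red block: a 100 x 22 mm block rising 18 mm above the board across its +y end. The four green pads lie in a row along its middle.
- pad_1: Green felt disc 48 mm in diameter, 2 mm thick, fixed on the rack: the pad next to the red block, with 1 small black stud (flat, harmless) in the wood beside it. Origin: centre of its underside, 12 mm above the bench, so its top is 14 mm above the bench. Neighbouring pads are 72 mm apart, centre to centre; axes parallel to the rack's.
- pad_2: Green felt disc 48 mm in diameter, 2 mm thick, fixed on the rack: second from the red block, with 2 small black studs (flat, harmless) in the wood beside it. Origin: centre of its underside, 12 mm above the bench, so its top is 14 mm above the bench. Neighbouring pads are 72 mm apart, centre to centre; axes parallel to the rack's.
- pad_3: Green felt disc 48 mm in diameter, 2 mm thick, fixed on the rack: third from the red block, with 3 small black studs (flat, harmless) in the wood beside it. Origin: centre of its underside, 12 mm above the bench, so its top is 14 mm above the bench. Neighbouring pads are 72 mm apart, centre to centre; axes parallel to the rack's.
- pad_4: Green felt disc 48 mm in diameter, 2 mm thick, fixed on the rack: the pad farthest from the red block, with 4 small black studs (flat, harmless) in the wood beside it. Origin: centre of its underside, 12 mm above the bench, so its top is 14 mm above the bench. Neighbouring pads are 72 mm apart, centre to centre; axes parallel to the rack's.
Things that resemble listed ones, but are neither listed nor needed, are in the scene too. What is shaped like the barrel_c but black, pink or turquoise is not meant.

How it is judged:
By the outcome, as a careful person would: the job done as asked, in the order asked, and still so for the second after the job is handed in, with the robot touching nothing.
It also fails if it takes over 102 s, if anything falls off the work surface, if the arm or the gripper's body presses on something with over 40 N, if the wrist force passes 120 N, or if a joint passes its speed limit or range.

## Working session

There is one attempt and no reset: what is moved stays moved. The work goes in short steps, Python scripts to look and compute and a tool call to move; the robot and the scene stay as the last step left them, time stands still between calls to the robot, and variables do not carry over. Pictures are saved under pics/ and viewed, at most 14 in all, crops included, and the job is handed in when it is done.

Besides the shell and the picture viewer there is one more tool, called after "Request:" as name(argument=value, ...), one argument or row to a line, values as JSON. jog_arm: Moves the arm, as the interface text tells. Its arguments: {"type":"object","properties":{"targets":{"type":"array"}},"required":["targets"]}

```bash
mkdir -p pics; ls
python3 - <<'E'
from plant import *
import cv2, numpy as np
for n in ("scene","top"):
    p,d=grab_frame(n); np.savez(f"{n}.npz",p=p,d=d)
    cv2.imwrite(f"pics/{n}0.png",p[...,::-1]); print(n,camera_params(n))
print(camera_params("wrist")); s=state(); print(s)
E
```

```text
pics
scene {'fovy': 55.544788484648755, 'cx': 257.7102719683013, 'cy': 194.77133025473475, 'rvec': array([ 2.20319995,  1.10340647, -0.39037664]), 'tvec': array([-0.29612505, -0.34128718,  1.23374177])}
top {'fovy': 47.50650466252395, 'cx': 249.84945680760782, 'cy': 193.32001163973652, 'rvec': array([ 2.13177705, -2.1289444 ,  0.17810325]), 'tvec': array([-0.06819672,  0.57958307,  1.10349511])}
{'fovy': 70.21538665943801, 'cx': 254.69894701507442, 'cy': 193.52212708160465, 'hand_eye': array([[-1.33199583e-03, -9.61655064e-01, -2.74258572e-01,
         6.88063975e-02],
       [ 9.99999100e-01, -1.32526132e-03, -2.09839806e-04,
        -9.37539214e-04],
       [-1.61670766e-04, -2.74258604e-01,  9.61655963e-01,
        -1.74774529e-01],
       [ 0.00000000e+00,  0.00000000e+00,  0.00000000e+00,
         1.00000000e+00]])}
{'time': 0.1, 'joint_pos': array([ 1.16998972e+00,  5.33368845e-02,  1.61418303e+00, -1.97626471e-05,
        1.47601846e+00, -1.18954141e-01]), 'joint_vel': array([ 0.00023478,  0.00095862, -0.00416793,  0.00137417, -0.0016283 ,
       -0.00103584]), 'joint_efforts': array([ 7.23921348e-04, -3.94903135e+01, -3.71365356e+01,  2.98999601e-05,
        3.88669461e-03,  1.61185966e-05]), 'tool_pos': array([0.17355855, 0.5997452 , 0.19604176]), 'tool_rot': array([-2.40484277e-04,  1.40459222e-01,  9.90085986e-01, -9.42716341e-04]), 'contact_force': array([-0.29506584,  0.2414328 , -0.41496518]), 'ft_torque': array([ 0.036951  , -0.0479517 ,  0.00010264]), 'grasp_force': 0.0, 'gripper_width': 1.0033226233803012}
```

View pics/top0.png

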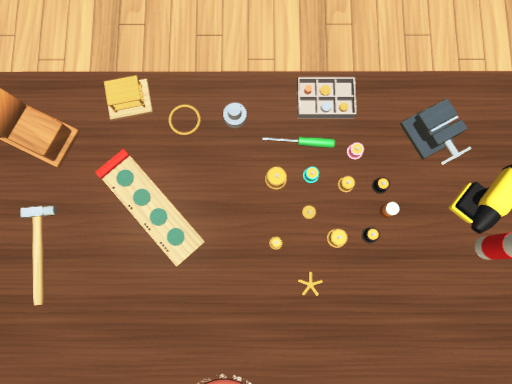

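View pics/scene0.png

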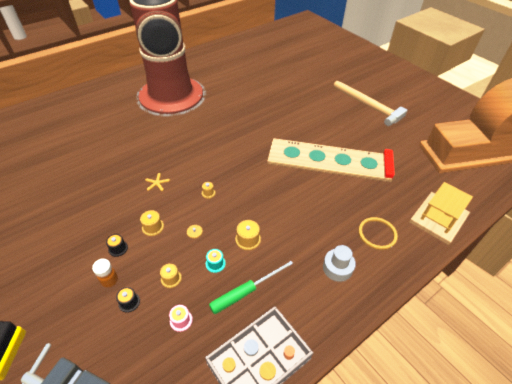

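Top view: brass barrels sit at (277,178), (338,238), (347,184) and (276,243). The rack runs from its red block (113,163) to (187,250). Possible mix-ups are the flat brass disc (309,212), the turquoise (312,175), pink (356,151) and black (381,185), (371,235) lookalikes, the bottle (391,209), the brass ring (184,119) and the starfish (310,284).

```bash
cat > h.py <<'E'
import numpy as np, cv2
from plant import *
from scipy.spatial.transform import Rotation as R
def K(c,shape=(384,512)):
    f=shape[0]/2/np.tan(np.radians(c["fovy"])/2); return f
def cam(name,s=None):
    """world-from-camera R,t,f,c"""
    c=camera_params(name); f=K(c)
    if name=="wrist":
        q=s["tool_rot"]; Rt=R.from_quat([q[1],q[2],q[3],q[0]]).as_matrix(); H=c["hand_eye"]
        return Rt@H[:3,:3], Rt@H[:3,3]+s["tool_pos"], f,c["cx"],c["cy"]
    Rw=R.from_rotvec(c["rvec"]).as_matrix(); return Rw.T,-Rw.T@c["tvec"],f,c["cx"],c["cy"]
def cloud(C,d):
    Rc,t,f,cx,cy=C; v,u=np.mgrid[:d.shape[0],:d.shape[1]]
    return np.stack([(u-cx)/f*d,(v-cy)/f*d,d],-1)@Rc.T+t
def onplane(C,u,v,z):
    Rc,t,f,cx,cy=C; r=Rc@np.array([(u-cx)/f,(v-cy)/f,1]); return t+r*(z-t[2])/r[2]
E
python3 - <<'E'
from h import *
a=np.load("top.npz"); p,d=a["p"],a["d"]; C=cam("top"); X=cloud(C,d)
hsv=cv2.cvtColor(p,cv2.COLOR_RGB2HSV)
print("bench z",np.median(X[300:340,250:450,2]))
def comps(m,amin,tag):
    n,l,st,ce=cv2.connectedComponentsWithStats(m.astype(np.uint8))
    for i in range(1,n):
        if st[i,4]<amin: continue
        k=(l==i); z=X[k][:,2]; top=np.median(z)
        (u,v),r=cv2.minEnclosingCircle(np.argwhere(k)[:,::-1].astype(np.float32))
        print(tag,ce[i].round(1),st[i,4],"ztop %.3f max %.3f"%(top,z.max()),"r_mm %.1f"%(np.sqrt(st[i,4]/np.pi)*np.median(d[k])/C[2]*1e3), onplane(C,*ce[i],top).round(4), X[k].mean(0).round(4))
roi=np.zeros(d.shape,bool); roi[130:270,255:410]=1
comps(roi&(X[...,2]>0.02)&(d>0),20,"obj")
comps((hsv[...,0]>70)&(hsv[...,0]<88)&(hsv[...,1]>90)&(np.arange(512)[None]<250),60,"pad")
comps(((hsv[...,0]<5)|(hsv[...,0]>175))&(hsv[...,1]>180)&(np.arange(512)[None]<200)&(p[...,0]>150),60,"red")
im=cv2.resize(p[130:270,255:410],None,fx=4,fy=4,interpolation=cv2.INTER_CUBIC); cv2.imwrite("pics/crop1.png",im[...,::-1])
E
```

```text
bench z -0.0001047748516244118
obj [316.4 141.3] 235 ztop 0.024 max 0.031 r_mm 23.8 [ 0.7297 -0.2505  0.0239] [ 0.7296 -0.2504  0.0241]
obj [355.9 149.2] 149 ztop 0.034 max 0.042 r_mm 18.8 [ 0.7046 -0.356   0.0338] [ 0.7047 -0.356   0.0337]
obj [275.8 176.5] 308 ztop 0.042 max 0.051 r_mm 26.5 [ 0.6266 -0.1367  0.0421] [ 0.6268 -0.1367  0.0415]
obj [311.1 173.2] 145 ztop 0.034 max 0.042 r_mm 18.3 [ 0.6376 -0.2325  0.0338] [ 0.6376 -0.2325  0.0336]
obj [346.8 182.6] 150 ztop 0.034 max 0.042 r_mm 18.6 [ 0.6118 -0.3278  0.0343] [ 0.6119 -0.3279  0.0337]
obj [381.8 183.8] 158 ztop 0.034 max 0.044 r_mm 19.1 [ 0.6087 -0.4217  0.0337] [ 0.6088 -0.4218  0.0331]
obj [389.3 209.2] 202 ztop 0.061 max 0.068 r_mm 20.8 [ 0.5363 -0.4297  0.0607] [ 0.5373 -0.4321  0.0529]
obj [337.7 237.3] 234 ztop 0.038 max 0.047 r_mm 22.6 [ 0.4649 -0.2979  0.0382] [ 0.4649 -0.298   0.0377]
obj [371.6 234.1] 154 ztop 0.034 max 0.043 r_mm 18.4 [ 0.4737 -0.3882  0.0338] [ 0.4737 -0.3883  0.0335]
obj [275.4 242.4] 87 ztop 0.030 max 0.041 r_mm 13.9 [ 0.4519 -0.1349  0.0304] [ 0.4519 -0.1349  0.0309]
pad [124.6 177.3] 190 ztop 0.014 max 0.019 r_mm 21.4 [0.6303 0.2768 0.0136] [0.6303 0.2768 0.0135]
pad [141.4 196.6] 193 ztop 0.014 max 0.021 r_mm 21.4 [0.5763 0.2283 0.0139] [0.5764 0.2283 0.0138]
pad [158.2 216.2] 197 ztop 0.014 max 1.186 r_mm 21.4 [0.5229 0.1803 0.0139] [0.5215 0.1778 0.0256]
pad [175.4 236.1] 204 ztop 0.013 max 1.186 r_mm 21.6 [0.4692 0.1324 0.0133] [0.4683 0.1305 0.0248]
red [111.6 163.2] 340 ztop 0.029 max 1.186 r_mm 28.4 [0.6663 0.3098 0.0288] [0.6659 0.3091 0.0307]
```

View pics/crop1.png

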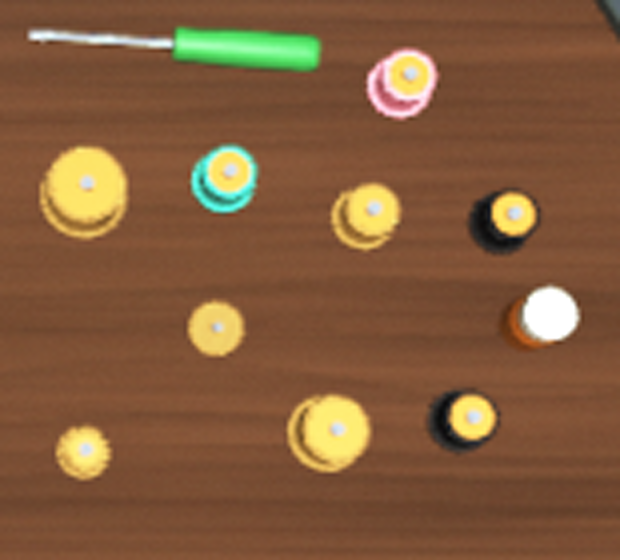

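Measured radii and heights match: A (0.627,-0.137), B (0.465,-0.298), C (0.612,-0.328), D (0.452,-0.135). The crop confirms A at the upper left, B at the lower centre, C as the gold barrel at the right, and D at the lower left. The flat disc and the coloured ones are decoys. The pads are 72 mm apart with tops at about 14 mm. I'll use a single tool yaw, with x along the rack towards the red block.

Request:
jog_arm(
  targets=[
    [[-25.6,-23.3,0],[0,0,15.25],90],
    [[-25.6,-23.3,0],[0,0,15.25],90],
    [[-25.6,-23.3,0],[0,0,15.25],90],
    [[-25.6,-23.3,0],[0,0,15.25],90],
    [[-25.6,-23.3,0],[0,0,15.25],90],
    [[-25.6,-23.3,0],[0,0,15.25],90],
    [[-25.6,-23.3,0],[0,0,15.25],90],
    [[-25.6,-23.3,0],[0,0,15.25],90],
  ],
)

```text
time: 1.1
tool_pos: [0.4359, 0.1723, 0.197]
tool_rot: [-0.0, 0.78, 0.626, 0.0]
contact_force: [0.8, 1.0, 0.7]
gripper_width: 0.899
grasp_force: 0.0
```

```bash
cat >> h.py <<'E'
Y=np.array([.668,-.744,0]); Xr=np.array([.744,.668,0])
B={"A":(.6266,-.1367,.042,.026),"B":(.4649,-.2979,.038,.022),"C":(.6118,-.3278,.034,.018),"D":(.4519,-.1349,.030,.014)}
P=[(.6303,.2768),(.5763,.2283),(.5229,.1803),(.4692,.1324)]
def go(x,y,z,s=None):
    """print jog units from the present pose to x,y,z with the standard yaw"""
    s=s or state(); q=s["tool_rot"]; Rt=R.from_quat([q[1],q[2],q[3],q[0]])
    goal=R.from_matrix(np.stack([Xr,Y,[0,0,-1]],1))
    print("go",(Rt.inv().apply(np.array([x,y,z])-s["tool_pos"])/.025).round(2),(np.degrees((Rt.inv()*goal).as_rotvec())/8).round(2),"pos",s["tool_pos"].round(4),"t",round(s["time"],2),"w",round(s["gripper_width"],3),"F",s["contact_force"].round(1),"g",round(s["grasp_force"],1))
def look(x,y,ztop,r,pic=None,lo=-.006):
    """centroid of points near ztop close to x,y in the wrist view"""
    s=state(); p,d=grab_frame("wrist"); C=cam("wrist",s); W=cloud(C,d)
    if pic: cv2.imwrite(f"pics/{pic}.png",p[...,::-1])
    m=(d>0)&(abs(W[...,2]-ztop)<.004)&(np.hypot(W[...,0]-x,W[...,1]-y)<r+.02)
    n,l,st,ce=cv2.connectedComponentsWithStats(m.astype(np.uint8)); i=1+np.argmax(st[1:,4]); k=(l==i)
    c,rr=cv2.minEnclosingCircle(np.argwhere(k)[:,::-1].astype(np.float32))
    w=onplane(C,*c,ztop); print("look",w.round(4),"r",round(rr*np.median(d[k])/C[2],4),"z",np.median(W[k][:,2]).round(4),"px",np.round(c),st[i,4])
    return w,p,W
E
python3 - <<'E'
from h import *
go(.6266,-.1367,.197)
E
```

```text
go [-10.43  10.11  -0.  ] [ 0.   -0.    4.45] pos [0.4359 0.1723 0.197 ] t 1.1 w 0.899 F [0.8 1.  0.7] g 0.0
```

Request:
jog_arm(
  targets=[
    [[-2.6,10.1,0],[0,0,4.45],90],
    [[-10.4,10.1,0],[0,0,4.45],90],
    [[-10.4,10.1,0],[0,0,4.45],90],
    [[-10.4,10.1,0],[0,0,4.45],90],
    [[-10.4,10.1,0],[0,0,4.45],90],
    [[-10.4,10.1,0],[0,0,4.45],90],
    [[-10.4,10.1,0],[0,0,4.45],90],
    [[-10.4,10.1,0],[0,0,4.45],90],
  ],
)

```text
time: 2.1
tool_pos: [0.6274, -0.1327, 0.1964]
tool_rot: [-0.001, 0.933, 0.361, -0.001]
contact_force: [0.1, 1.0, 0.7]
gripper_width: 0.898
grasp_force: 0.0
```

Run:
```python
from h import *
w,p,W=look(*B["A"],pic="wA")
go(w[0],w[1],.006)
```

```text
look [ 0.6304 -0.1368  0.042 ] r 0.0256 z 0.0406 px [258. 174.] 1295
go [-0.04  0.23  7.63] [-0.01  0.    0.05] pos [ 0.6273 -0.132   0.1967] t 2.15 w 0.901 F [-0.5  0.1 -0.8] g 0.0
```

View pics/wA.png

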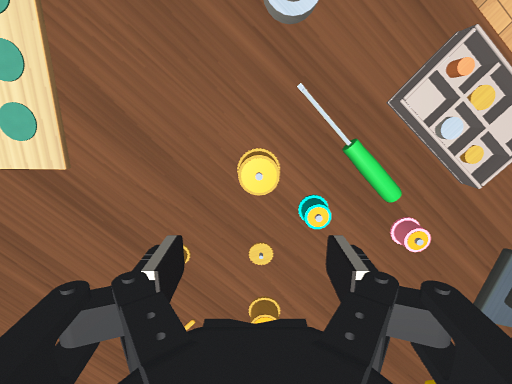

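The wrist view shows A centred ahead at (258,174), with the turquoise decoy clear at (318,216) and the flat disc at (261,254). I'll go lower and take one close look.

Request:
jog_arm(
  targets=[
    [[0,0.2,2],[0,0,0.05],90],
    [[0,0.2,3.8],[0,0,0.05],90],
    [[0,0.2,3.8],[0,0,0.05],90],
    [[0,0.2,3.8],[0,0,0.05],90],
  ],
)

```text
time: 2.65
tool_pos: [0.6321, -0.1359, 0.1044]
tool_rot: [0.001, 0.934, 0.358, 0.001]
contact_force: [-0.6, -0.2, 0.7]
gripper_width: 0.903
grasp_force: 0.0
```

Run:
```python
from h import *
w,p,W=look(*B["A"])
go(w[0],w[1],.006)
```

```text
look [ 0.6309 -0.1367  0.042 ] r 0.0255 z 0.0405 px [253. 197.] 2315
go [-0.07 -0.06  3.98] [ 0.03 -0.02  0.01] pos [ 0.6329 -0.1364  0.1054] t 2.7 w 0.903 F [-0.2 -0.4  1.4] g 0.0
```

Request:
jog_arm(
  targets=[
    [[0,0,1.5],[0,0,0],90],
    [[0,0,3],[0,0,0],90],
    [[-0.05,-0.05,3.95],[0,0,0],90],
    [[-0.05,-0.05,3.95],[0,0,0],90],
    [[-0.05,-0.05,3.95],[0,0,0],30],
    [[-0.05,-0.05,3.95],[0,0,0],30],
    [[-0.05,-0.05,3.95],[0,0,0],30],
    [[-0.05,-0.05,3.95],[0,0,0],30],
  ],
)

```text
time: 3.7
tool_pos: [0.6313, -0.1362, 0.0078]
tool_rot: [0.0, 0.934, 0.358, 0.002]
contact_force: [-3.6, 3.9, 12.0]
gripper_width: 0.303
grasp_force: 5.7
```

The opening is 0.30 where about 0.61 was expected, so I'll look before lifting.

Run:
```python
from h import *
s=state();p,d=grab_frame("wrist"); W=cloud(cam("wrist",s),d)
cv2.imwrite("pics/w2.png",p[...,::-1]); go(.63,-.137,.1)
```

```text
go [-0.05 -0.01 -3.69] [ 0.01 -0.02 -0.  ] pos [ 0.6314 -0.1362  0.0078] t 3.75 w 0.299 F [-3.5  4.2 11.3] g 5.7
```

View pics/w2.png

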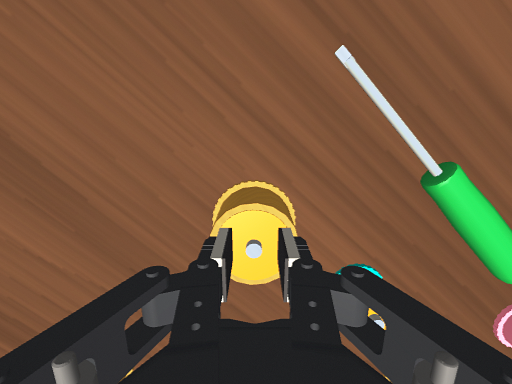

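Run:
```python
from h import *
s=state();C=cam("wrist",s);p,d=grab_frame("wrist"); W=cloud(C,d)
print(s["joint_pos"].round(3),s["tool_pos"],C[1])
for u,v in [(254,250),(254,235),(254,270),(254,187),(222,245),(290,245),(222,285),(295,290),(100,200),(254,330)]:
    print(u,v,d[v,u].round(4),W[v,u].round(4))
```

```text
[-0.328  0.277  1.695  0.002  1.166  0.51 ] [ 0.6313557  -0.13621164  0.00777532] [ 0.68354225 -0.0907975   0.18273605]
254 250 0.1516 [ 0.63   -0.1384  0.0455]
254 235 0.1526 [ 0.6357 -0.1333  0.0423]
254 270 0.0 [ 0.6835 -0.0908  0.1827]
254 187 0.1825 [ 0.6493 -0.121   0.006 ]
222 245 0.1299 [ 0.6292 -0.1187  0.0645]
290 245 0.1286 [ 0.6511 -0.1422  0.0657]
222 285 0.1203 [ 0.6206 -0.1279  0.078 ]
295 290 0.0865 [ 0.6526 -0.1357  0.1079]
100 200 0.1924 [ 0.5685 -0.0477 -0.0012]
254 330 0.0785 [ 0.6394 -0.1302  0.118 ]
```

The fingertips sit on top of the drum at z≈42 mm while the reported TCP is at 8 mm. Depth puts the gripper body about 110 mm behind the TCP, where the spec says 73. So the real fingers appear to end about 34 mm behind the reported TCP. I'll lift, shut the fingers in the air and measure.

Request:
jog_arm(
  targets=[
    [[0,0,-0.5],[0,0,0],30],
    [[0,0,-2.5],[0,0,0],10],
    [[0,0,-4],[0,0,0],0],
    [[0,0,-4],[0,0,0],0],
    [[0,0,-4],[0,0,0],0],
    [[0,0,-4],[0,0,0],0],
  ],
)

```text
time: 4.55
tool_pos: [0.6282, -0.1362, 0.1016]
tool_rot: [-0.001, 0.934, 0.358, -0.001]
contact_force: [0.4, -0.5, -0.0]
gripper_width: 0.004
grasp_force: 0.0
```

Run:
```python
from h import *
s=state();C=cam("wrist",s);p,d=grab_frame("wrist"); W=cloud(C,d)
q=s["tool_rot"];T=R.from_quat([q[1],q[2],q[3],q[0]]).inv().apply((W-s["tool_pos"]).reshape(-1,3)).reshape(W.shape)
go(.63,-.137,.1)
for v in range(215,300,5): print(v,[tuple((T[v,u]*1e3).round(0).astype(int)) if d[v,u]>0 else None for u in (240,254,268)])
cv2.imwrite("pics/w3.png",cv2.resize(p[170:320,150:360],None,fx=3,fy=3)[...,::-1])
look(*B["A"])
```

```text
go [0.03 0.07 0.06] [-0.02  0.01 -0.  ] pos [ 0.6283 -0.1361  0.1015] t 4.6 w -0.002 F [-0.2  0.2 -0.7] g 0.0
215 [(np.int64(-18), np.int64(-12), np.int64(61)), (np.int64(-18), np.int64(0), np.int64(60)), (np.int64(-19), np.int64(13), np.int64(61))]
220 [(np.int64(-40), np.int64(-15), np.int64(102)), (np.int64(-23), np.int64(0), np.int64(60)), (np.int64(-40), np.int64(15), np.int64(103))]
225 [(np.int64(-46), np.int64(-15), np.int64(104)), (np.int64(-46), np.int64(0), np.int64(104)), (np.int64(-46), np.int64(16), np.int64(104))]
230 [(np.int64(-52), np.int64(-15), np.int64(104)), (np.int64(10), np.int64(1), np.int64(-39)), (np.int64(-52), np.int64(16), np.int64(104))]
235 [(np.int64(-58), np.int64(-15), np.int64(104)), (np.int64(11), np.int64(1), np.int64(-46)), (np.int64(-58), np.int64(16), np.int64(104))]
240 [(np.int64(6), np.int64(-7), np.int64(-43)), (np.int64(11), np.int64(1), np.int64(-52)), (np.int64(6), np.int64(8), np.int64(-43))]
245 [(np.int64(7), np.int64(-6), np.int64(-50)), (np.int64(11), np.int64(1), np.int64(-58)), (np.int64(11), np.int64(7), np.int64(-59))]
250 [(np
[... 739 characters left out ...]
2), np.int64(1), np.int64(-69)), (np.int64(12), np.int64(6), np.int64(-84))]
280 [(np.int64(12), np.int64(-4), np.int64(-88)), (np.int64(0), np.int64(1), np.int64(-70)), (np.int64(12), np.int64(6), np.int64(-88))]
285 [(np.int64(11), np.int64(-4), np.int64(-90)), (np.int64(-3), np.int64(1), np.int64(-69)), (np.int64(12), np.int64(6), np.int64(-91))]
290 [(np.int64(17), np.int64(-3), np.int64(-101)), (np.int64(-5), np.int64(1), np.int64(-71)), (np.int64(18), np.int64(5), np.int64(-102))]
295 [(np.int64(17), np.int64(-3), np.int64(-103)), (np.int64(-8), np.int64(1), np.int64(-69)), (np.int64(15), np.int64(5), np.int64(-101))]
look [ 0.6306 -0.1369  0.042 ] r 0.0255 z 0.0405 px [256. 195.] 2390
```

View pics/w3.png

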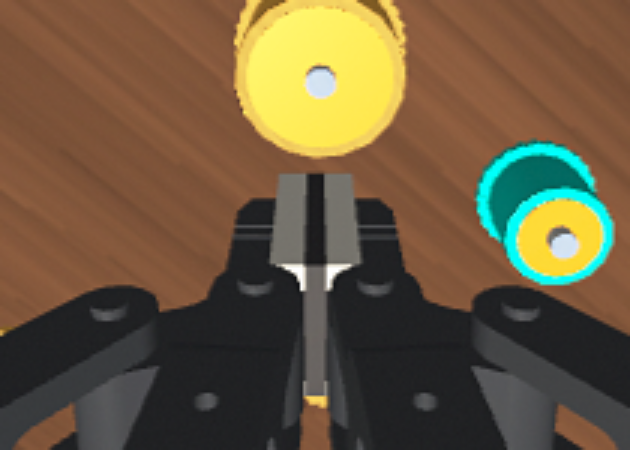

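Depth confirms it: the shut tips are about 36 mm behind the reported TCP, and the pad faces are centred on tool x≈0. So I'll grasp at reported z≈-0.029, which puts the tips about 7–10 mm above the bench.

Request:
jog_arm(
  targets=[
    [[0.05,0.08,0],[0,0,0],92],
    [[0.05,0.08,0],[0,0,0],92],
    [[0.05,0.08,0],[0,0,0],92],
    [[0.05,0.08,1.5],[0,0,0],92],
    [[0.05,0.08,3],[0,0,0],92],
    [[0.05,0.08,4.2],[0,0,0],92],
    [[0.05,0.08,5.2],[0,0,0],92],
    [[0.05,0.08,5.2],[0,0,0],92],
  ],
)

```text
time: 5.65
tool_pos: [0.6295, -0.1364, -0.0292]
tool_rot: [-0.002, 0.934, 0.358, -0.002]
contact_force: [-0.0, 1.0, 0.7]
gripper_width: 0.922
grasp_force: 0.0
```

Request:
jog_arm(
  targets=[
    [[0,0,0],[0,0,0],30],
    [[0,0,0],[0,0,0],30],
    [[0,0,0],[0,0,0],30],
    [[0,0,0],[0,0,0],30],
  ],
)

```text
time: 6.15
tool_pos: [0.6333, -0.1375, -0.0242]
tool_rot: [0.001, 0.934, 0.358, 0.001]
contact_force: [-0.0, 1.5, 5.8]
gripper_width: 0.59
grasp_force: 64.0
```

Request:
jog_arm(
  targets=[
    [[0,0,-1],[0,0,0],30],
    [[0,0,-3],[0,0,0],30],
    [[1,-1.8,-5],[0,0,0],30],
    [[2,-3.7,-6],[0,0,0],30],
    [[3.2,-5.9,-6],[0,0,0],30],
    [[4.4,-8.1,-6],[0,0,0],30],
    [[5.6,-10.3,-6],[0,0,0],30],
    [[6.7,-12.3,-6],[0,0,0],30],
  ],
)

```text
time: 7.15
tool_pos: [0.5495, 0.2051, 0.1224]
tool_rot: [0.0, 0.934, 0.358, -0.0]
contact_force: [1.7, 1.1, -3.9]
gripper_width: 0.591
grasp_force: 64.2
```

```bash
cat >> h.py <<'E'
def pads(pic=None):
    s=state(); p,d=grab_frame("wrist"); C=cam("wrist",s)
    if pic: cv2.imwrite(f"pics/{pic}.png",p[...,::-1])
    h=cv2.cvtColor(p,cv2.COLOR_RGB2HSV)
    m=((h[...,0]>70)&(h[...,0]<88)&(h[...,1]>90)).astype(np.uint8)
    n,l,st,ce=cv2.connectedComponentsWithStats(m)
    for i in range(1,n):
        if st[i,4]<300: continue
        c=max(cv2.findContours((l==i).astype(np.uint8),0,cv2.CHAIN_APPROX_NONE)[0],key=len)
        (u,v),ax,_=cv2.fitEllipse(c); dd=np.median(d[l==i])
        print("pad px",round(u),round(v),"diam mm",(np.array(ax)*dd/C[2]*1e3).round(1),onplane(C,u,v,.014).round(4))
E
python3 - <<'E'
from h import *
pads("rk"); go(*P[0],.12)
E
```

```text
pad px 254 73 diam mm [45.9 50.4] [0.6307 0.2769 0.014 ]
pad px 254 148 diam mm [45.8 46.5] [0.5773 0.2294 0.014 ]
go [4.19 0.34 0.1 ] [-0.05 -0.02  0.04] pos [0.5469 0.2127 0.1224] t 7.2 w 0.593 F [-2.3  5.8 -3.4] g 64.4
```

View pics/rk.png

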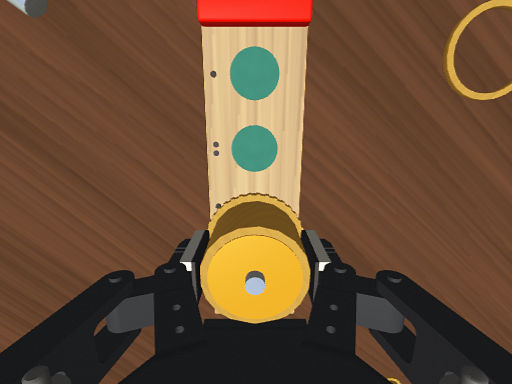

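The wrist view shows the rack with pad 1 at (254,73) beside the red block and pad 2 at (254,148). A is held upright with its arbor at (255,283), which is centred in the grip. Next I move over pad 1.

Request:
jog_arm(
  targets=[
    [[2,0.2,0],[0,0,0],30],
    [[4.2,0.3,0],[0,0,0],30],
    [[4.2,0.3,0],[0,0,0],30],
    [[4.2,0.3,1],[0,0,0],30],
    [[4.2,0.3,2],[0,0,0],30],
    [[4.2,0.3,3],[0,0,0],30],
    [[4.2,0.3,3],[0,0,0],30],
    [[4.2,0.3,3],[0,0,0],30],
  ],
)

```text
time: 8.2
tool_pos: [0.6343, 0.2678, 0.0492]
tool_rot: [0.0, 0.934, 0.358, 0.0]
contact_force: [-0.4, -0.0, -3.8]
gripper_width: 0.587
grasp_force: 64.5
```

Run:
```python
from h import *
for i in range(3):
    pads("p1" if i==2 else None); go(.6307,.2769,-.012)
```

```text
pad px 239 189 diam mm [25.8 47.5] [0.6366 0.2854 0.014 ]
go [ 0.1  -0.38  2.48] [ 0.01 -0.01 -0.  ] pos [0.635  0.2681 0.0501] t 8.25 w 0.593 F [-0.8  0.  -4.3] g 64.5
pad px 238 189 diam mm [26. 47.] [0.6365 0.2855 0.014 ]
go [ 0.09 -0.38  2.5 ] [ 0.01 -0.02 -0.  ] pos [0.6352 0.2683 0.0505] t 8.3 w 0.589 F [ 0.2 -0.2 -4. ] g 64.5
pad px 238 190 diam mm [25.9 46.7] [0.6364 0.2856 0.014 ]
go [ 0.09 -0.38  2.5 ] [ 0.01 -0.02 -0.  ] pos [0.6353 0.2684 0.0505] t 8.35 w 0.589 F [-0.1 -0.3 -4.3] g 64.5
```

Request:
jog_arm(
  targets=[
    [[0.1,-0.4,0],[0,0,0],30],
    [[0.1,-0.4,0],[0,0,0],30],
    [[0.1,-0.4,0],[0,0,0],30],
    [[0.1,-0.4,0],[0,0,0],30],
  ],
)

```text
time: 8.85
tool_pos: [0.6293, 0.2772, 0.0484]
tool_rot: [0.0, 0.934, 0.358, -0.0]
contact_force: [0.0, -0.1, -4.4]
gripper_width: 0.59
grasp_force: 64.5
```

Run:
```python
from h import *
pads("p1b"); go(.6307,.2769,-.012)
p=cv2.imread("pics/p1b.png"); cv2.imwrite("pics/p1c.png",cv2.resize(p[60:330,130:380],None,fx=2.2,fy=2.2))
```

```text
pad px 255 189 diam mm [21.9 44.6] [0.6399 0.2854 0.014 ]
go [0.04 0.05 2.41] [ 0.  0. -0.] pos [0.6293 0.2772 0.0484] t 8.9 w 0.592 F [ 0.7 -0.4 -4.9] g 64.5
```

View pics/p1c.png

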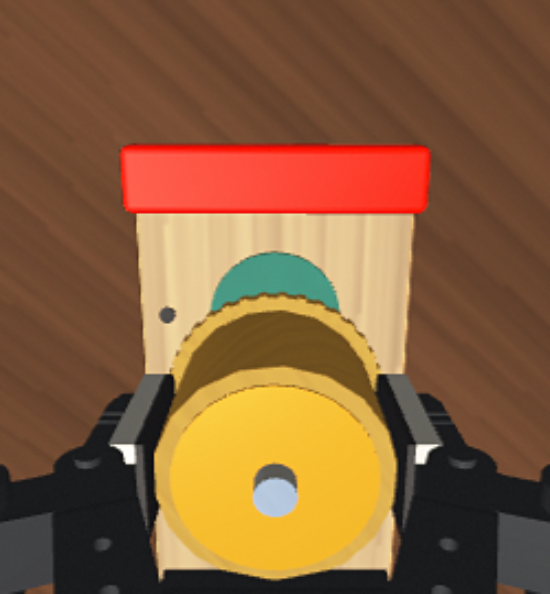

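A is centred laterally over pad 1, and the pad's far edge at (255,174) puts its centre within 1 mm of the tool along the rack. Lowering now.

Request:
jog_arm(
  targets=[
    [[0.02,0.02,1],[0,0,0],30],
    [[0.02,0.02,1.8],[0,0,0],30],
    [[0.02,0.02,2.2],[0,0,0],30],
    [[0.02,0.02,2.35],[0,0,0],30],
    [[0.02,0.02,2.35],[0,0,0],30],
  ],
)

```text
time: 9.52
tool_pos: [0.6307, 0.2774, -0.0097]
tool_rot: [0.0, 0.934, 0.358, 0.001]
contact_force: [0.3, 0.6, -4.0]
gripper_width: 0.594
grasp_force: 64.7
```

Request:
jog_arm(
  targets=[
    [[0,0,0.1],[0,0,0],30],
    [[0,0,0.1],[0,0,0],30],
  ],
)

```text
time: 9.78
tool_pos: [0.6311, 0.2776, -0.0102]
tool_rot: [0.0, 0.934, 0.358, 0.001]
contact_force: [-4.0, -1.8, 4.5]
gripper_width: 0.595
grasp_force: 65.7
```

Request:
jog_arm(
  targets=[
    [[0,0,0.08],[0,0,0],30],
    [[0,0,0.08],[0,0,0],30],
  ],
)

```text
time: 10.02
tool_pos: [0.6311, 0.2776, -0.0102]
tool_rot: [0.0, 0.934, 0.358, 0.001]
contact_force: [-8.9, -3.9, 15.9]
gripper_width: 0.592
grasp_force: 66.6
```

Request:
jog_arm(
  targets=[
    [[0,0,-0.2],[0,0,0],92],
    [[0,0,-0.2],[0,0,0],92],
    [[0,0,-0.2],[0,0,0],92],
    [[0,0,-2],[0,0,0],92],
    [[0,0,-4],[0,0,0],92],
    [[0,0,-6],[0,0,0],92],
    [[-2,1.2,-6],[0,0,0],92],
    [[-4,2.5,-6],[0,0,0],92],
  ],
)

```text
time: 11.02
tool_pos: [0.5975, 0.1632, 0.1362]
tool_rot: [0.0, 0.934, 0.358, 0.001]
contact_force: [-0.1, -0.8, -0.3]
gripper_width: 0.914
grasp_force: 0.0
```

Request:
jog_arm(
  targets=[
    [[-2.1,1.3,0],[0,0,0],92],
    [[-4.2,2.6,0],[0,0,0],92],
    [[-6.3,3.9,0],[0,0,0],92],
    [[-8.4,5.2,0],[0,0,0],92],
    [[-10.5,6.5,0],[0,0,0],92],
    [[-12.6,7.8,0],[0,0,0],92],
    [[-14.7,9.1,0],[0,0,0],92],
    [[-16.3,10.2,0],[0,0,0],92],
  ],
)

```text
time: 12.02
tool_pos: [0.4634, -0.3003, 0.1351]
tool_rot: [0.0, 0.934, 0.357, 0.0]
contact_force: [-0.1, -0.5, 0.1]
gripper_width: 0.92
grasp_force: 0.0
```

Request:
jog_arm(
  targets=[
    [[0,0,0.5],[0,0,0],92],
    [[0,0,1.5],[0,0,0],92],
    [[0,0,1.5],[0,0,0],92],
    [[0,0,1.5],[0,0,0],92],
  ],
)

```text
time: 12.52
tool_pos: [0.4648, -0.2974, 0.098]
tool_rot: [0.0, 0.934, 0.358, 0.0]
contact_force: [0.5, -0.0, 0.2]
gripper_width: 0.92
grasp_force: 0.0
```

Run:
```python
from h import *
w,p,W=look(*B["B"]); go(w[0],w[1],-.026)
```

```text
look [ 0.4673 -0.2993  0.038 ] r 0.0217 z 0.0366 px [257. 195.] 1691
go [0.02 0.1  4.98] [ 0.01 -0.    0.01] pos [ 0.4651 -0.2978  0.0986] t 12.57 w 0.921 F [-0.1  0.2  0.9] g 0.0
```

Request:
jog_arm(
  targets=[
    [[0,0.1,1.5],[0,0,0],92],
    [[0,0.1,3],[0,0,0],92],
    [[0,0.1,4.2],[0,0,0],92],
    [[0,0.1,4.95],[0,0,0],92],
    [[0,0.1,4.95],[0,0,0],25],
    [[0,0.1,4.95],[0,0,0],25],
    [[0,0.1,4.95],[0,0,0],25],
    [[0,0.1,4.95],[0,0,0],25],
  ],
)

```text
time: 13.58
tool_pos: [0.4674, -0.301, -0.0241]
tool_rot: [0.001, 0.934, 0.358, 0.001]
contact_force: [1.5, 1.1, 5.4]
gripper_width: 0.495
grasp_force: 62.0
```

Request:
jog_arm(
  targets=[
    [[0,0,0],[0,0,0],25],
    [[0,0,0],[0,0,0],25],
  ],
)

```text
time: 13.82
tool_pos: [0.4675, -0.301, -0.0241]
tool_rot: [0.001, 0.934, 0.358, 0.001]
contact_force: [0.9, 0.3, 5.4]
gripper_width: 0.498
grasp_force: 62.1
```

Request:
jog_arm(
  targets=[
    [[0,0,-1],[0,0,0],25],
    [[0,0,-3],[0,0,0],25],
    [[1.5,-1.1,-5],[0,0,0],25],
    [[3.5,-2.6,-6],[0,0,0],25],
    [[5.5,-4.1,-6],[0,0,0],25],
    [[7.5,-5.5,-6],[0,0,0],25],
    [[9.5,-7,-6],[0,0,0],25],
    [[11.5,-8.5,-6],[0,0,0],25],
  ],
)

```text
time: 14.82
tool_pos: [0.5359, 0.0445, 0.1231]
tool_rot: [-0.0, 0.934, 0.358, -0.0]
contact_force: [1.4, 0.1, -3.5]
gripper_width: 0.496
grasp_force: 62.0
```

Request:
jog_arm(
  targets=[
    [[2,-1.5,0],[0,0,0],25],
    [[4,-3,0],[0,0,0],25],
    [[5.4,-4,0],[0,0,0],25],
    [[5.9,-4.35,0.5],[0,0,0],25],
    [[5.9,-4.35,2],[0,0,0],25],
    [[5.9,-4.35,3],[0,0,0],25],
    [[5.9,-4.35,3],[0,0,0],25],
    [[5.9,-4.35,3],[0,0,0],25],
  ],
)

```text
time: 15.82
tool_pos: [0.574, 0.2215, 0.0495]
tool_rot: [0.0, 0.934, 0.357, 0.0]
contact_force: [0.5, 0.5, -3.2]
gripper_width: 0.497
grasp_force: 61.9
```

Run:
```python
from h import *
go(.5771,.2291,-.010);s=state();p,d=grab_frame("wrist");cv2.imwrite("pics/p2.png",cv2.resize(p[60:330,130:380],None,fx=2.2,fy=2.2)[...,::-1])
go(.5771,.2291,-.010)
```

```text
go [ 0.29 -0.15  2.38] [ 0.   -0.   -0.01] pos [0.574  0.2215 0.0495] t 15.82 w 0.497 F [ 0.5  0.5 -3.2] g 61.9
go [ 0.26 -0.16  2.41] [ 0.01 -0.01 -0.01] pos [0.5747 0.2218 0.0504] t 15.88 w 0.499 F [ 0.3  0.5 -2.1] g 61.9
```

View pics/p2.png

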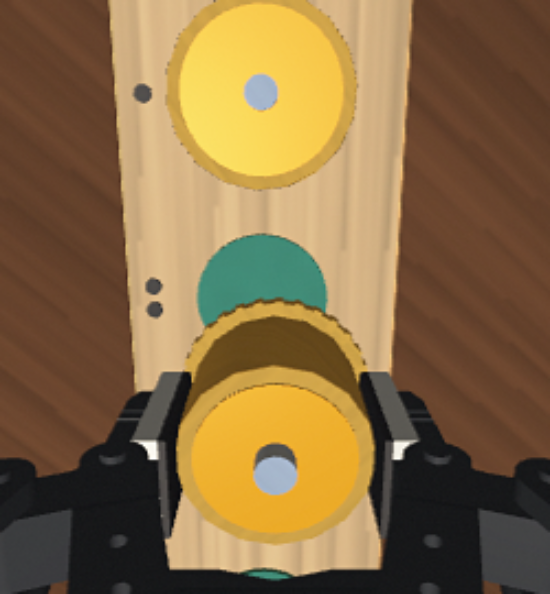

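A stands well on pad 1. B needs +0.27 along the rack and -0.17 across to centre on pad 2, the one with two studs.

Request:
jog_arm(
  targets=[
    [[0.27,-0.17,0],[0,0,0],25],
    [[0.27,-0.17,1],[0,0,0],25],
    [[0.27,-0.17,1.8],[0,0,0],25],
    [[0.27,-0.17,2.2],[0,0,0],25],
    [[0.27,-0.17,2.4],[0,0,0],25],
    [[0.27,-0.17,2.45],[0,0,0],25],
    [[0.27,-0.17,2.45],[0,0,0],25],
  ],
)

```text
time: 16.75
tool_pos: [0.5763, 0.2299, -0.0101]
tool_rot: [-0.0, 0.934, 0.358, 0.0]
contact_force: [-5.2, -1.3, 5.1]
gripper_width: 0.498
grasp_force: 62.9
```

Request:
jog_arm(
  targets=[
    [[0,0,-0.15],[0,0,0],92],
    [[0,0,-0.15],[0,0,0],92],
    [[0,0,-0.15],[0,0,0],92],
    [[0,0,-2],[0,0,0],92],
    [[0,0,-4],[0,0,0],92],
    [[0,0,-6],[0,0,0],92],
    [[-1.4,1.8,-6],[0,0,0],92],
    [[-2.9,3.7,-6],[0,0,0],92],
  ],
)

```text
time: 17.75
tool_pos: [0.5844, 0.1118, 0.1391]
tool_rot: [0.0, 0.933, 0.359, 0.001]
contact_force: [0.2, -0.6, -0.8]
gripper_width: 0.92
grasp_force: 0.0
```

Request:
jog_arm(
  targets=[
    [[-1.5,1.9,0],[0,0,0],92],
    [[-3,3.8,0],[0,0,0],92],
    [[-4.5,5.7,0],[0,0,0],92],
    [[-6,7.6,0],[0,0,0],92],
    [[-7.5,9.5,0],[0,0,0],92],
    [[-9,11.4,0],[0,0,0],92],
    [[-10.2,13,0],[0,0,0],92],
    [[-10.9,13.9,0],[0,0,0],92],
  ],
)

```text
time: 18.75
tool_pos: [0.6127, -0.331, 0.1374]
tool_rot: [0.0, 0.934, 0.357, -0.0]
contact_force: [0.7, 0.4, 0.3]
gripper_width: 0.918
grasp_force: 0.0
```

Request:
jog_arm(
  targets=[
    [[0,0,0.5],[0,0,0],92],
    [[0,0,1.5],[0,0,0],92],
    [[0,0,1.5],[0,0,0],92],
    [[0,0,1.5],[0,0,0],92],
  ],
)

```text
time: 19.25
tool_pos: [0.6132, -0.3273, 0.1004]
tool_rot: [-0.0, 0.934, 0.358, 0.0]
contact_force: [0.2, -0.8, 0.7]
gripper_width: 0.921
grasp_force: 0.0
```

Run:
```python
from h import *
w,p,W=look(*B["C"]); print(p[190:200,250:260].mean((0,1))); go(w[0],w[1],-.0275)
```

```text
look [ 0.6146 -0.3297  0.034 ] r 0.0176 z 0.0325 px [256. 194.] 1058
[216.52 214.53 165.12]
go [-0.02  0.08  5.15] [ 0.01 -0.    0.  ] pos [ 0.6136 -0.3278  0.1012] t 19.3 w 0.92 F [ 0.2  0.4 -0.6] g 0.0
```

Request:
jog_arm(
  targets=[
    [[-0.02,0.08,1.5],[0,0,0],85],
    [[-0.02,0.08,3],[0,0,0],80],
    [[-0.02,0.08,4.3],[0,0,0],75],
    [[-0.02,0.08,5.1],[0,0,0],70],
    [[-0.02,0.08,5.1],[0,0,0],20],
    [[-0.02,0.08,5.1],[0,0,0],20],
    [[-0.02,0.08,5.1],[0,0,0],20],
    [[-0.02,0.08,5.1],[0,0,0],20],
  ],
)

```text
time: 20.3
tool_pos: [0.6145, -0.3304, -0.0263]
tool_rot: [0.001, 0.934, 0.358, 0.0]
contact_force: [0.2, 0.5, -1.6]
gripper_width: 0.403
grasp_force: 59.8
```

Request:
jog_arm(
  targets=[
    [[0,0,0],[0,0,0],20],
    [[0,0,0],[0,0,0],20],
  ],
)

```text
time: 20.55
tool_pos: [0.6143, -0.3303, -0.0266]
tool_rot: [0.0, 0.934, 0.358, 0.0]
contact_force: [-0.6, 0.5, 1.6]
gripper_width: 0.404
grasp_force: 60.2
```

Request:
jog_arm(
  targets=[
    [[0,0,-1],[0,0,0],20],
    [[0,0,-3],[0,0,0],20],
    [[1,-1.5,-5],[0,0,0],20],
    [[2.2,-3.5,-6],[0,0,0],20],
    [[3.4,-5.5,-6],[0,0,0],20],
    [[4.6,-7.4,-6],[0,0,0],20],
    [[5.8,-9.3,-6],[0,0,0],20],
    [[7,-11.2,-6],[0,0,0],20],
  ],
)

```text
time: 21.55
tool_pos: [0.5565, -0.003, 0.1226]
tool_rot: [0.0, 0.934, 0.358, 0.0]
contact_force: [0.4, -0.1, -1.9]
gripper_width: 0.397
grasp_force: 60.3
```

Request:
jog_arm(
  targets=[
    [[1.2,-1.9,0],[0,0,0],20],
    [[2.4,-3.8,0],[0,0,0],20],
    [[3.5,-5.6,0],[0,0,0],20],
    [[4,-6.45,0.5],[0,0,0],20],
    [[4,-6.45,2],[0,0,0],20],
    [[4,-6.45,3],[0,0,0],20],
    [[4,-6.45,3],[0,0,0],20],
    [[4,-6.45,3],[0,0,0],20],
  ],
)

```text
time: 22.55
tool_pos: [0.5247, 0.1821, 0.0488]
tool_rot: [0.0, 0.934, 0.358, 0.001]
contact_force: [-0.4, -0.0, -1.9]
gripper_width: 0.399
grasp_force: 60.4
```

Run:
```python
from h import *
go(.5236,.1810,-.0126);s=state();p,d=grab_frame("wrist");cv2.imwrite("pics/p3.png",cv2.resize(p[60:330,130:380],None,fx=2.2,fy=2.2)[...,::-1])
go(.5236,.1810,-.0126)
```

```text
go [-0.06  0.    2.46] [ 0.01 -0.01 -0.  ] pos [0.5247 0.1821 0.0488] t 22.55 w 0.399 F [-0.4 -0.  -1.9] g 60.4
go [-0.08 -0.01  2.48] [ 0.01 -0.02 -0.  ] pos [0.5252 0.1821 0.0494] t 22.6 w 0.402 F [ 0.3 -0.5 -2.5] g 60.4
```

View pics/p3.png

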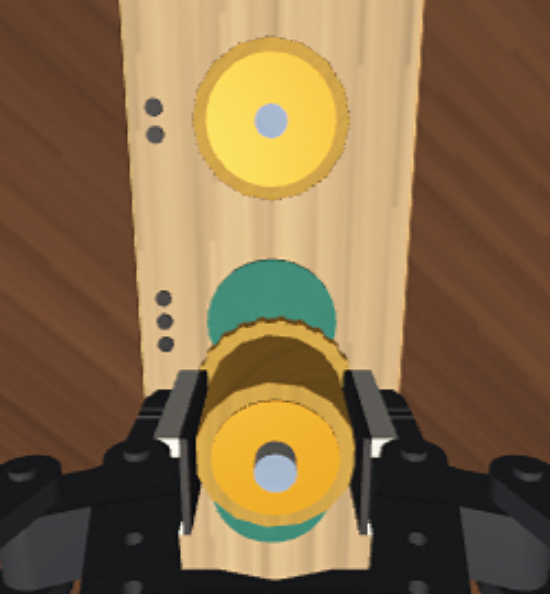

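C hangs over pad 3, the one with three studs. It needs -0.08 along the rack and -0.05 across. B is properly on pad 2.

Request:
jog_arm(
  targets=[
    [[-0.08,-0.05,0.5],[0,0,0],20],
    [[-0.08,-0.05,1.3],[0,0,0],20],
    [[-0.08,-0.05,1.9],[0,0,0],20],
    [[-0.08,-0.05,2.3],[0,0,0],20],
    [[-0.08,-0.05,2.45],[0,0,0],20],
    [[-0.08,-0.05,2.5],[0,0,0],20],
    [[-0.08,-0.05,2.5],[0,0,0],20],
  ],
)

```text
time: 23.48
tool_pos: [0.5206, 0.1814, -0.0126]
tool_rot: [-0.0, 0.934, 0.358, -0.002]
contact_force: [-12.2, -3.4, 17.2]
gripper_width: 0.399
grasp_force: 62.4
```

Request:
jog_arm(
  targets=[
    [[0,0,-0.12],[0,0,0],20],
    [[0,0,-0.12],[0,0,0],20],
  ],
)

```text
time: 23.72
tool_pos: [0.5219, 0.1817, -0.0119]
tool_rot: [0.0, 0.934, 0.358, 0.0]
contact_force: [0.3, 0.7, -1.6]
gripper_width: 0.402
grasp_force: 60.3
```

Request:
jog_arm(
  targets=[
    [[0.03,0.06,0],[0,0,0],20],
    [[0.03,0.06,0.04],[0,0,0],20],
    [[0.03,0.06,0.04],[0,0,0],20],
  ],
)

```text
time: 24.1
tool_pos: [0.5233, 0.1809, -0.0126]
tool_rot: [0.0, 0.934, 0.358, -0.0]
contact_force: [-1.1, -1.0, 2.0]
gripper_width: 0.405
grasp_force: 60.7
```

Request:
jog_arm(
  targets=[
    [[0,0,-0.1],[0,0,0],85],
    [[0,0,-0.1],[0,0,0],85],
    [[0,0,-0.1],[0,0,0],85],
    [[0,0,-2],[0,0,0],85],
    [[0,0,-4],[0,0,0],85],
    [[-1,0.7,-6],[0,0,0],85],
    [[-3,2.2,-6],[0,0,0],85],
    [[-5,3.6,-6],[0,0,0],85],
  ],
)

```text
time: 25.1
tool_pos: [0.4905, 0.0292, 0.1386]
tool_rot: [0.001, 0.934, 0.358, 0.001]
contact_force: [0.7, -0.5, 0.4]
gripper_width: 0.848
grasp_force: 0.0
```

Request:
jog_arm(
  targets=[
    [[-2,1.4,0],[0,0,0],85],
    [[-4,2.9,0],[0,0,0],85],
    [[-5.5,4,0.8],[0,0,0],85],
    [[-5.5,4,1.5],[0,0,0],85],
    [[-5.5,4,1.5],[0,0,0],85],
    [[-5.5,4,1.5],[0,0,0],85],
    [[-5.5,4,1.5],[0,0,0],85],
  ],
)

```text
time: 25.98
tool_pos: [0.4556, -0.135, 0.1006]
tool_rot: [0.001, 0.934, 0.359, 0.001]
contact_force: [-0.3, 0.9, 0.2]
gripper_width: 0.849
grasp_force: 0.0
```

Run:
```python
from h import *
w,p,W=look(*B["D"]); go(w[0],w[1],-.0275)
```

```text
look [ 0.4539 -0.1354  0.03  ] r 0.0136 z 0.0284 px [253. 194.] 598
go [-0.06 -0.04  5.12] [ 0.01 -0.    0.01] pos [ 0.4555 -0.1351  0.1006] t 26.02 w 0.851 F [ 0.4 -0.9 -0.7] g 0.0
```

Request:
jog_arm(
  targets=[
    [[-0.06,-0.04,1.5],[0,0,0],75],
    [[-0.06,-0.04,3],[0,0,0],65],
    [[-0.06,-0.04,4.3],[0,0,0],65],
    [[-0.06,-0.04,5.1],[0,0,0],65],
    [[-0.06,-0.04,5.1],[0,0,0],12],
    [[-0.06,-0.04,5.1],[0,0,0],12],
    [[-0.06,-0.04,5.1],[0,0,0],12],
    [[-0.06,-0.04,5.1],[0,0,0],12],
  ],
)

```text
time: 27.02
tool_pos: [0.4536, -0.1363, -0.0269]
tool_rot: [0.001, 0.934, 0.358, 0.001]
contact_force: [1.2, -0.1, -1.7]
gripper_width: 0.306
grasp_force: 59.0
```

Request:
jog_arm(
  targets=[
    [[0,0,0],[0,0,0],12],
    [[0,0,0],[0,0,0],12],
  ],
)

```text
time: 27.28
tool_pos: [0.4535, -0.1362, -0.027]
tool_rot: [0.0, 0.934, 0.358, 0.0]
contact_force: [-0.6, 1.3, 3.5]
gripper_width: 0.306
grasp_force: 59.5
```

Request:
jog_arm(
  targets=[
    [[0,0,-1],[0,0,0],12],
    [[0,0,-3],[0,0,0],12],
    [[0.8,-0.8,-5],[0,0,0],12],
    [[2.2,-2.2,-6],[0,0,0],12],
    [[3.7,-3.6,-6],[0,0,0],12],
    [[5.2,-5.1,-6],[0,0,0],12],
    [[6.7,-6.6,-6],[0,0,0],12],
    [[7.7,-7.55,-6],[0,0,0],12],
  ],
)

```text
time: 28.28
tool_pos: [0.4695, 0.1351, 0.1218]
tool_rot: [-0.0, 0.934, 0.358, -0.0]
contact_force: [0.8, -0.5, -1.1]
gripper_width: 0.301
grasp_force: 59.4
```

Request:
jog_arm(
  targets=[
    [[0,0,1],[0,0,0],12],
    [[0,0,2.5],[0,0,0],12],
    [[0,0,3],[0,0,0],12],
    [[0,0,3],[0,0,0],12],
    [[0,0,3],[0,0,0],12],
  ],
)

```text
time: 28.9
tool_pos: [0.4713, 0.133, 0.0487]
tool_rot: [0.0, 0.934, 0.357, 0.001]
contact_force: [0.7, -0.4, -1.4]
gripper_width: 0.307
grasp_force: 59.4
```

Run:
```python
from h import *
go(.4700,.1329,-.013);s=state();p,d=grab_frame("wrist");cv2.imwrite("pics/p4.png",cv2.resize(p[60:330,130:380],None,fx=2.2,fy=2.2)[...,::-1])
go(.4700,.1329,-.013)
```

```text
go [-0.05 -0.03  2.47] [ 0.01 -0.01 -0.  ] pos [0.4713 0.133  0.0487] t 28.9 w 0.307 F [ 0.7 -0.4 -1.4] g 59.4
go [-0.05 -0.04  2.48] [ 0.01 -0.02 -0.  ] pos [0.4715 0.1331 0.0489] t 28.95 w 0.3 F [ 0.3 -0.9 -0.9] g 59.4
```

View pics/p4.png

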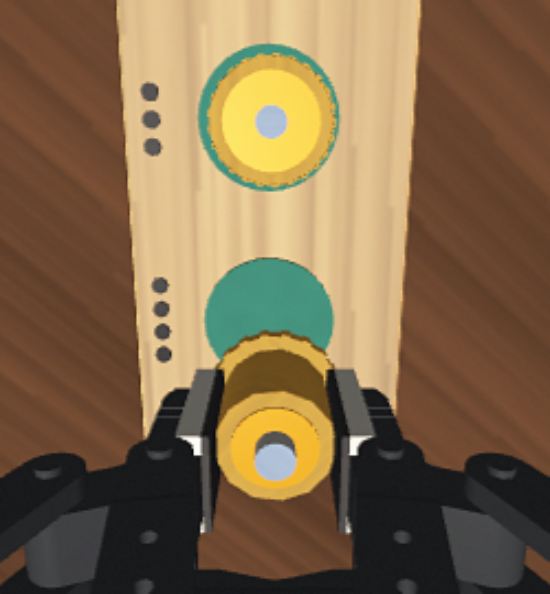

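C sits on pad 3 within about 1 mm. D needs -0.06 along the rack and -0.06 across to centre on pad 4.

Request:
jog_arm(
  targets=[
    [[-0.06,-0.06,0.5],[0,0,0],12],
    [[-0.06,-0.06,1.3],[0,0,0],12],
    [[-0.06,-0.06,1.9],[0,0,0],12],
    [[-0.06,-0.06,2.3],[0,0,0],12],
    [[-0.06,-0.06,2.4],[0,0,0],12],
    [[-0.06,-0.06,2.4],[0,0,0],12],
  ],
)

```text
time: 29.7
tool_pos: [0.4685, 0.1332, -0.0125]
tool_rot: [0.0, 0.934, 0.358, 0.0]
contact_force: [-0.0, -0.3, -0.9]
gripper_width: 0.306
grasp_force: 59.6
```

Request:
jog_arm(
  targets=[
    [[0.02,0.02,0.04],[0,0,0],12],
    [[0.02,0.02,0.04],[0,0,0],60],
    [[0.02,0.02,0.04],[0,0,0],75],
    [[0.02,0.02,0.04],[0,0,0],75],
    [[0.02,0.02,-2],[0,0,0],75],
    [[0.02,0.02,-4],[0,0,0],75],
    [[0,0,-6],[0,0,0],75],
    [[0,0,-7],[0,0,0],75],
  ],
)

```text
time: 30.7
tool_pos: [0.4695, 0.1334, 0.166]
tool_rot: [0.001, 0.934, 0.358, 0.003]
contact_force: [0.1, -0.3, 0.8]
gripper_width: 0.748
grasp_force: 0.0
```

Request:
jog_arm(
  targets=[
    [[-2,0,-0.5],[0,0,0],75],
    [[-2.5,0,-0.5],[0,0,0],75],
    [[-2.5,0,-0.5],[0,0,0],75],
    [[-2.5,0,-0.5],[0,0,0],75],
  ],
)

```text
time: 31.2
tool_pos: [0.4215, 0.0917, 0.1741]
tool_rot: [-0.0, 0.934, 0.358, -0.0]
contact_force: [0.2, 0.1, 0.9]
gripper_width: 0.747
grasp_force: 0.0
```

Run:
```python
from h import *
go(.4700,.1329,.2)
s=state(); p,d=grab_frame("wrist"); C=cam("wrist",s); X=cloud(C,d); cv2.imwrite("pics/fin.png",p[...,::-1])
tq=[(.6307,.2772,.042,.026),(.5771,.2291,.038,.022),(.5236,.1810,.034,.018),(.47,.1329,.030,.014)]
for n,cam_ in (("wrist",C),("top",cam("top"))):
    p,d=grab_frame(n); X=cloud(cam_,d)
    for x,y,h,r in tq:
        m=(d>0)&(abs(X[...,2]-h-.014)<.006)&(np.hypot(X[...,0]-x,X[...,1]-y)<.035)
        if m.sum()<20: print(n,"none"); continue
        c,_=cv2.minEnclosingCircle(np.argwhere(m)[:,::-1].astype(np.float32)); w=onplane(cam_,*c,h+.014); e=w-[x,y,h+.014]
        print(n,w.round(4),"off along/across mm",(e@Xr*1e3).round(1),(e@Y*1e3).round(1),m.sum())
```

```text
go [ 2.54  0.07 -1.04] [-0.01  0.    0.  ] pos [0.4215 0.0917 0.1741] t 31.2 w 0.747 F [0.2 0.1 0.9] g 0.0
wrist none
wrist none
wrist [0.5231 0.1791 0.048 ] off along/across mm -1.6 1.1 1096
wrist [0.4698 0.1324 0.044 ] off along/across mm -0.5 0.2 515
top [0.6284 0.2749 0.056 ] off along/across mm -3.2 0.2 292
top [0.5748 0.229  0.052 ] off along/across mm -1.8 -1.5 210
top [0.5212 0.1796 0.048 ] off along/across mm -2.7 -0.6 123
top none
```

View pics/fin.png

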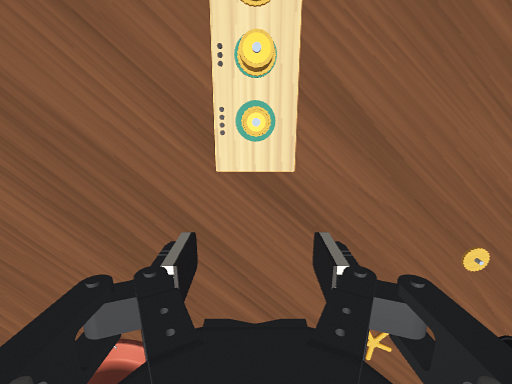

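In this view C (256,47) and D (256,122) sit centred on their pads. The top camera puts A and B within about 2–3 mm of theirs. The arm is clear, so I'm handing in.

```bash
python3 -c "
from plant import *
print(job_done())"
```

```text
the job is handed in; nothing more can be done
None
```

The job is handed in: barrels A, B, C and D stand upright on pads 1 to 4, largest next to the red block, all measured within about 3 mm of their pad centres, at about 31 s of the 102 s limit.

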